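# Part a nest of sample cups and set out the seed station

### The arm

A 6-joint arm with a two-finger parallel gripper is mounted at the origin on the work surface; the furniture and walls round the work are solid. World frame = base frame: x ahead of the robot, y to its left, z up, the work surface at z = 0. Lengths are in mm, angles in rad, forces in N, time in s.
With the tool pointing down it reaches from about 350 to 975 mm from the base axis. Payload 7.1 kg.
Tool frame: the origin (TCP) lies on the front face of the gripper's body, between the roots of the fingers; the fingertips stand 80 mm ahead of it and the grasp point (between the pads) lies 61 mm ahead of it (env.tips_ahead is the distance from the TCP to the fingertips, in mm); z points along the fingers, y is the direction in which the jaws open and shut (so a half turn about z gives the same grasp; the last joint's range is limited). The gripper opens to 88 mm and grips with 3 to 60 N. Pads are 20 mm wide; open, the fingers measure 115 mm over their backs; the gripper's body (75 mm by 178 mm) begins 61 mm behind the grasp point.
Start: joints at [1.167, 0.423, 1.63, -0, 1.089, -0.019], TCP at [234.577, 579.292, 302.675] pointing down, gripper open.
Joint ranges: [-3, 3], [-0.9, 2.11], [0.09, 2.58], [-1.31, 4.45], [0.11, 2.69], [-2.54, 2.54]. Speed limits (rad/s): [2.39, 2.39, 3.01, 3.14, 3.14, 3.14].

### API

Orientations are given as a unit quaternion [x, y, z, w].
In Python, from station import env, set_gripper, viewer, workorder gives the robot as it stands. Calls block until the motion is done:
- env.reach(position, orientation): joint-space move of the TCP to a pose.
- env.move_l(position, rot=None, rate=150, f_stop=None): straight line of the TCP; rot=None keeps the orientation; rate is the mean speed in mm/s. With f_stop (N) it stops when the force on the tool has changed by that much, and returns True; else False.
- env.move_joints(angles): joint-space move.
- set_gripper(opening): finger opening in mm; the grip force is fixed at half the most; returns when the fingers have stopped.
- env.hold(seconds).
- env.ik(position, orientation): joint angles nearest the present ones, or None.
- env.read_state(): the state.
- viewer.camera(name): name is "scene" or "top" or "wrist"; returns the picture (420x560x3 uint8, blue, green, red); there is no depth.
- viewer.camera_params(name): a dict with "fx", "fy", "cx", "cy" (pixels), "dist" ([k1, k2, p1, p2, k3] as OpenCV has them; the pictures are not rectified), "pose" (4x4, takes a point from camera to world coordinates); the wrist camera has in their place "tool_from_camera" (4x4, takes a point from camera to tool coordinates, whose origin is the TCP and whose axes are the flange's). Camera axes: x right, y up, looking along -z (the intrinsics and any distortion apply to the point x, -y, -z); pixel columns grow to the right and rows downward; lengths in mm; the calibration is good to about 2 mm. A picture is of the moment at which its call begins: read the wrist's pose just before it. camera_params takes no time and is no camera call.
A pose or a line that the arm cannot do raises env.IKError and nothing moves.
- workorder.sign_off(): hands the job in, once; it reports no verdict.
The state is a dict: "time_s": time; "qpos": joint angles; "dq": joint speeds; "tau": joint torques, N m; "tool_pos": TCP position; "orientation": TCP orientation; "force": force on the tool from outside, world axes, zero at the start; "wrist_torque": the same for the moment, N m; "width": finger opening in mm.
Only numpy, scipy, OpenCV 4.12 (cv2) and the standard library are available. Lean on these libraries where they do the work, as an engineer would, in place of code of your own. Each camera call takes 0.05 s, during which the arm holds its last target.

### The job

Take the nested steel cups apart and stand them upright in order of width, each centred on its own cork pad: the narrowest on the end pad next to the compartment box, the middle one on the pad between, and the widest on the pad at the other end. Then set the seed dish, right way up, centred on top of the middle cup as its cover; keep the dish level all the while and leave the tape roll where it stands.

Things in the scene. Friction and masses are not known exactly. Their poses are not given: they have to be found in the camera images.
- cup_wide: loose straight-sided steel cup, open at the top, 60 mm outside diameter, 34 mm tall, wall 3 mm, base 4 mm thick; the widest and lowest, outermost of the nest, standing on the table at the start. Origin at the centre of its underside, z up its axis
- cup_middle: loose straight-sided steel cup, open at the top, 50 mm outside diameter, 58 mm tall, wall 3 mm, base 4 mm thick; at the start it stands inside the wide cup, on its 4 mm base, and sticks up 28 mm above the wide cup's rim. Origin at the centre of its underside, z up its axis
- cup_narrow: loose straight-sided steel cup, open at the top, 40 mm outside diameter, 80 mm tall, wall 3 mm, base 4 mm thick; the tallest, at the start it stands inside the middle cup, on its 4 mm base, and sticks up 26 mm above the middle cup's rim (2 mm play all round between one cup and the next). Origin at the centre of its underside, z up its axis
- petri_dish: loose clear plastic dish with a few seeds, 60 mm diameter, 12 mm tall, open upward, 22 g, standing on the table; can be gripped across its diameter. Origin at the centre of its underside, z up
- pad_mid: round cork pad, 84 mm across, 3 mm thick, fixed to the table; the middle pad of a row of three. Its y axis runs along the row towards the left pad. Origin at the centre of its underside, so its top is 3 mm above the origin
- pad_left: round cork pad, 84 mm across, 3 mm thick, fixed to the table; the pad at the left end of the row (seen from the robot). Origin at the centre of its underside, so its top is 3 mm above the origin
- pad_right: round cork pad, 84 mm across, 3 mm thick, fixed to the table; the pad at the right end of the row (seen from the robot). Origin at the centre of its underside, so its top is 3 mm above the origin
- sample_box: closed compartment box with a clear lid, 130 x 96 x 29 mm, fixed, standing beyond one end of the row of pads, sometimes the left and sometimes the right (a stapler lies beyond the other end). Origin at the centre of its underside
- tape_roll: roll of tape, 47 mm diameter, 18 mm tall, loose, a bystander among the things to be moved: to be left alone. Origin at the centre of its underside

How it is judged:
By the outcome, as a careful person would: the job done as asked, in the order asked, and still so for the second after the job is handed in, with the robot touching nothing.
It also fails if it takes over 120 s, if anything falls off the work surface, if the arm or the gripper's body presses on something with over 40 N, if the wrist force passes 120 N, or if a joint passes its speed limit or range.

## Working session

There is one attempt and no reset: what is moved stays moved. The work goes in short steps, each a Python script; the robot and the scene stay as the last script left them, time stands still between calls to the robot, and variables do not carry over. Pictures are saved under pics/ and viewed, and the job is handed in when it is done.

```bash
ls; mkdir -p pics; python3 - <<'E'
from station import env, set_gripper, viewer, workorder
import cv2
for n in ["scene","top","wrist"]:
    im=viewer.camera(n); cv2.imwrite(f"pics/{n}0.png",im)
    p=viewer.camera_params(n); print(n,p)
s=env.read_state();print(s)
E
```

```text
pics
scene {'fx': 446.8926704143711, 'fy': 446.8926704143711, 'cx': 278.14422820545605, 'cy': 212.40665350636914, 'dist': array([-0.0362404,  0.       ,  0.       ,  0.       ,  0.       ]), 'pose': array([[ 8.77800494e-01,  2.36939596e-01, -4.16324296e-01,
         6.63749884e+01],
       [-4.78704960e-01,  4.02059325e-01, -7.80506157e-01,
        -1.00624739e+03],
       [-1.75457483e-02,  8.84425196e-01,  4.66352034e-01,
         5.61501302e+02],
       [ 0.00000000e+00,  0.00000000e+00,  0.00000000e+00,
         1.00000000e+00]])}
top {'fx': 522.1896766559229, 'fy': 522.1896766559229, 'cx': 279.79689188496803, 'cy': 208.7050237816145, 'dist': array([-0.00086582,  0.        ,  0.        ,  0.        ,  0.        ]), 'pose': array([[-2.43461241e-02,  9.78787906e-01, -2.03424435e-01,
         2.44372835e+02],
       [-9.99703545e-01, -2.38973408e-02,  4.66255841e-03,
        -1.88712544e+02],
       [-2.97647277e-04,  2.03477644e-01,  9.79079547e-01,
         1.28753140e+03],
       [ 0.00000000e+00,  0.00000000e+00,  0.00000000e+00,
         1.00000000e+00]])}
wrist {'fx': 298.2738
[... 526 characters left out ...]
]])}
{'time_s': 0.15, 'qpos': array([ 1.16697624e+00,  4.23626717e-01,  1.63046513e+00,  7.55310707e-06,
        1.08859360e+00, -1.90064288e-02]), 'dq': array([-1.47396704e-05, -2.04846225e-03, -2.24459340e-03,  1.56575659e-03,
       -1.52947640e-03,  2.22074681e-03]), 'tau': array([-4.46403301e-04, -5.44984460e+01, -2.73921221e+01,  6.43505319e-02,
        2.04418780e-02, -8.06049115e-05]), 'tool_pos': array([234.47113794, 579.01165692, 302.12369522]), 'orientation': array([ 1.91223553e-01,  9.81546359e-01, -5.33528508e-04, -1.17927223e-04]), 'force': array([-0.35606561,  0.69700082, -0.30785271]), 'wrist_torque': array([-0.0016348 , -0.01189622,  0.02561532]), 'width': 87.67658610771093}
```

View pics/top0.png

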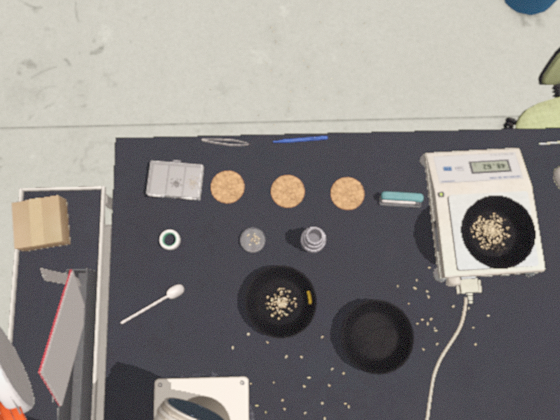

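View pics/scene0.png

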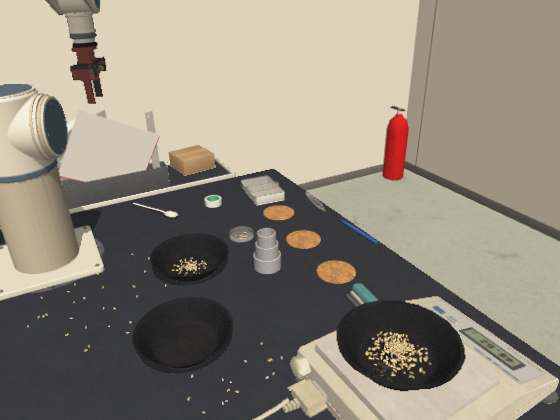

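View pics/wrist0.png

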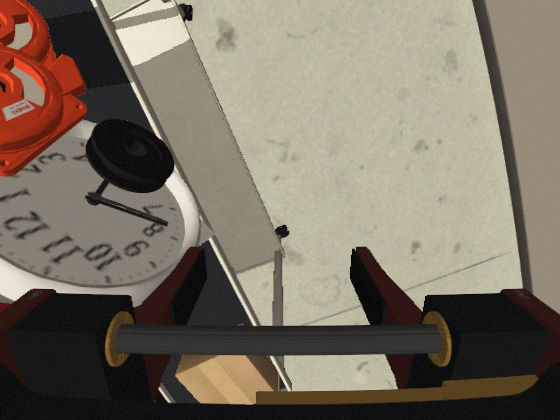

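The top view shows the box at (175,180) on the left, pads at (228,187), (288,191) and (347,193), and the stapler at (402,199). The dish is at (252,240), the nest at (314,240) and the tape at (170,240). So narrow goes left, middle goes to the centre pad, and wide goes right.

```bash
cat > h.py <<'E'
from station import env, set_gripper, viewer, workorder
import cv2, numpy as np
from scipy.spatial.transform import Rotation as R
def shot(name,fn=None):
    s=env.read_state(); p=viewer.camera_params(name)
    im=viewer.camera(name)
    if name=="wrist":
        T=np.eye(4); T[:3,:3]=R.from_quat(s["orientation"]).as_matrix(); T[:3,3]=s["tool_pos"]
        p["pose"]=T@p["tool_from_camera"]
    if fn: cv2.imwrite("pics/"+fn,im)
    return im,p
def K(p): return np.array([[p["fx"],0,p["cx"]],[0,p["fy"],p["cy"]],[0,0,1.]])
def rays(p,px):
    u=cv2.undistortPoints(np.array(px,float).reshape(-1,1,2),K(p),np.array(p["dist"]))[:,0]
    d=np.c_[u[:,0],-u[:,1],-np.ones(len(u))]
    return p["pose"][:3,3], d@p["pose"][:3,:3].T
def onz(p,px,z):
    o,d=rays(p,px); return o+d*((z-o[2])/d[:,2])[:,None]
def proj(p,P):
    P=np.array(P,float).reshape(-1,3); c=(P-p["pose"][:3,3])@p["pose"][:3,:3]
    q=np.c_[c[:,0],-c[:,1],-c[:,2]]
    return cv2.projectPoints(q,np.zeros(3),np.zeros(3),K(p),np.array(p["dist"]))[0][:,0]
def circ(P):
    A=np.c_[2*P[:,:2],np.ones(len(P))]; b=(P[:,:2]**2).sum(1)
    s=np.linalg.lstsq(A,b,rcond=None)[0]; return s[:2],np.sqrt(s[2]+s[:2]@s[:2])
def pads(im,p,amin=150):
    hsv=cv2.cvtColor(im,cv2.COLOR_BGR2HSV)
    m=cv2.inRange(hsv,(5,90,70),(22,255,255))
    m=cv2.morphologyEx(m,cv2.MORPH_CLOSE,np.ones((7,7)))
    out=[]
    for c in cv2.findContours(m,cv2.RETR_EXTERNAL,cv2.CHAIN_APPROX_NONE)[0]:
        if cv2.contourArea(c)<amin: continue
        ce,r=circ(onz(p,cv2.convexHull(c)[:,0],3)); M=cv2.moments(c)
        out.append((ce.round(1),round(r,1),(round(M['m10']/M['m00']),round(M['m01']/M['m00'])),c))
    return out
def down(yaw):  # tool z down, tool y (jaw) at yaw from world y
    return (R.from_euler('z',yaw)*R.from_quat([0,1,0,0])).as_quat()
E
python3 - <<'E'
from h import *
im,p=shot("top")
for a in pads(im,p): print(a[:3])
for n,px,z in [("box",(175,180),29),("dish",(252,240),6),("nestrim",(314,235),88),("nestbase",(314,243),30),("tape",(170,240),18)]: print(n,onz(p,[px],z))
c=im[215:265,285:345]; d=im[215:265,225:285]
cv2.imwrite("pics/c1.png",cv2.resize(np.hstack([d,c]),None,fx=6,fy=6,interpolation=cv2.INTER_CUBIC))
for yaw in (0,np.pi/2,-np.pi/2,np.pi):
    for P in ([430,-140,330],[560,-120,200]): print(yaw,P,env.ik(P,down(yaw)))
E
```

```text
(array([ 41.2, 440.2]), np.float64(33.0), (11, 413))
(array([486.5, 395.2]), np.float64(71.2), (61, 226))
(array([ 547.6, -365.3]), np.float64(42.9), (347, 193))
(array([ 557.1, -214.7]), np.float64(42.9), (287, 191))
(array([572.1, -62.6]), np.float64(42.8), (227, 187))
box [[585.21898816  64.41418643  29.        ]]
dish [[ 433.20539372 -124.08957682    6.        ]]
nestrim [[ 429.32282433 -272.29829556   88.        ]]
nestbase [[ 418.65624493 -275.60084415   30.        ]]
tape [[436.34008716  76.38285418  18.        ]]
0 [430, -140, 330] [-3.41075513e-01  1.28593997e-01  1.97011001e+00 -4.44089210e-16
  1.04288864e+00 -1.91187184e+00]
0 [560, -120, 200] [-2.31873130e-01  4.85205952e-01  1.81477143e+00 -4.44089210e-16
  8.41615270e-01 -1.80266946e+00]
1.5707963267948966 [430, -140, 330] None
1.5707963267948966 [560, -120, 200] None
-1.5707963267948966 [430, -140, 330] [-3.41075513e-01  1.28593997e-01  1.97011001e+00 -4.44089210e-16
  1.04288864e+00 -3.41075513e-01]
-1.5707963267948966 [560, -120, 200] [-2.31873130e-01  4.85205952e-01  1.81477143e+00 -4.44089210e-16
  8.41615270e-01 -2.31873130e-01]
3.141592653589793 [430, -140, 330] [-3.41075513e-01  1.28593997e-01  1.97011001e+00 -4.44089210e-16
  1.04288864e+00  1.22972081e+00]
3.141592653589793 [560, -120, 200] [-2.31873130e-01  4.85205952e-01  1.81477143e+00 -4.44089210e-16
  8.41615270e-01  1.33892320e+00]
```

View pics/c1.png

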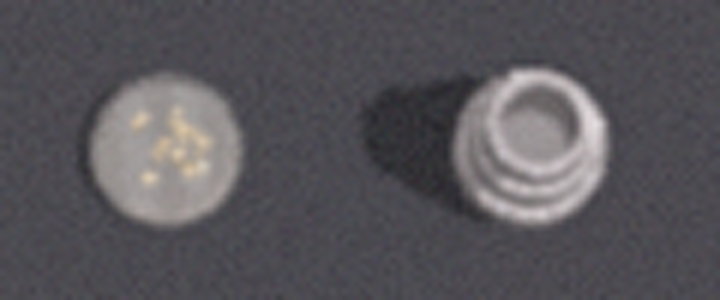

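The crop shows a clear dish with seeds on the left and the nest of three rims on the right. The pad radii come out at 42.8–42.9 mm against 42 mm given, which is good. Next I take close wrist views.

```bash
python3 - <<'E'
from h import *
q=down(-np.pi/2)
env.reach([424,-275,300],q)
env.hold(0.2)
im,p=shot("wrist","w_nest.png")
env.reach([433,-124,300],q); env.hold(0.2)
im,p=shot("wrist","w_dish.png")
print(env.read_state()["time_s"])
for i,(x,y) in enumerate([(572,-63),(557,-215),(548,-365)]):
    env.reach([x,y,300],q); env.hold(0.2)
    im,p=shot("wrist",f"w_pad{i}.png")
    for a in pads(im,p): print(i,a[:3])
    s=env.read_state(); print(s["tool_pos"],s["time_s"])
E
python3 -c "
import cv2,numpy as np
a=[cv2.imread(f'pics/w_{n}.png') for n in ('nest','dish','pad0','pad1')]
cv2.imwrite('pics/m1.png',cv2.resize(np.vstack([np.hstack(a[:2]),np.hstack(a[2:])]),(800,600)))"
```

```text
4.425
0 (array([ 780.7, -258.3]), np.float64(271.0), (369, 386))
0 (array([ 958.4, -298.8]), np.float64(75.2), (537, 307))
0 (array([ 181. , -289.4]), np.float64(65.8), (19, 306))
0 (array([ 556.1, -212.8]), np.float64(42.3), (267, 285))
0 (array([ 703.4, -310.2]), np.float64(146.4), (409, 309))
0 (array([ 277.4, -188.4]), np.float64(35.8), (78, 268))
0 (array([ 447. , -313.5]), np.float64(151.9), (146, 309))
0 (array([571.2, -61.2]), np.float64(42.1), (277, 183))
[571.02746188 -63.77799215 300.26826759] 5.3333
1 (array([ 777., -525.]), np.float64(205.8), (405, 392))
1 (array([ 168.4, -444.6]), np.float64(67.1), (19, 307))
1 (array([ 940.5, -452.6]), np.float64(81.2), (538, 308))
1 (array([ 546.7, -363.4]), np.float64(42.4), (270, 286))
1 (array([ 706. , -454.1]), np.float64(129.3), (409, 309))
1 (array([ 412.2, -451. ]), np.float64(130.9), (146, 310))
1 (array([ 556.1, -213.3]), np.float64(42.1), (276, 185))
1 (array([ 278.5, -189.5]), np.float64(35.2), (66, 165))
1 (array([571.1, -61.4]), np.float64(42.0), (289, 57))
[ 557.312443   -213.50675938  300.06720963] 6.2417
2 (array([ 787.7, -648.3]), np.float64(200.4), (406, 392))
2 (array([ 919. , -623.5]), np.float64(101.4), (538, 307))
2 (array([ 164.9, -597.8]), np.float64(72.8), (18, 307))
2 (array([ 696.9, -604.3]), np.float64(130.4), (409, 309))
2 (array([ 422.2, -613.2]), np.float64(148.5), (145, 310))
2 (array([ 546.7, -363.9]), np.float64(42.1), (276, 185))
2 (array([ 556.1, -213.6]), np.float64(42.0), (284, 59))
2 (array([ 277.5, -188.4]), np.float64(35.2), (53, 41))
[ 548.45665125 -363.52790167  300.18519453] 7.1417
```

View pics/m1.png

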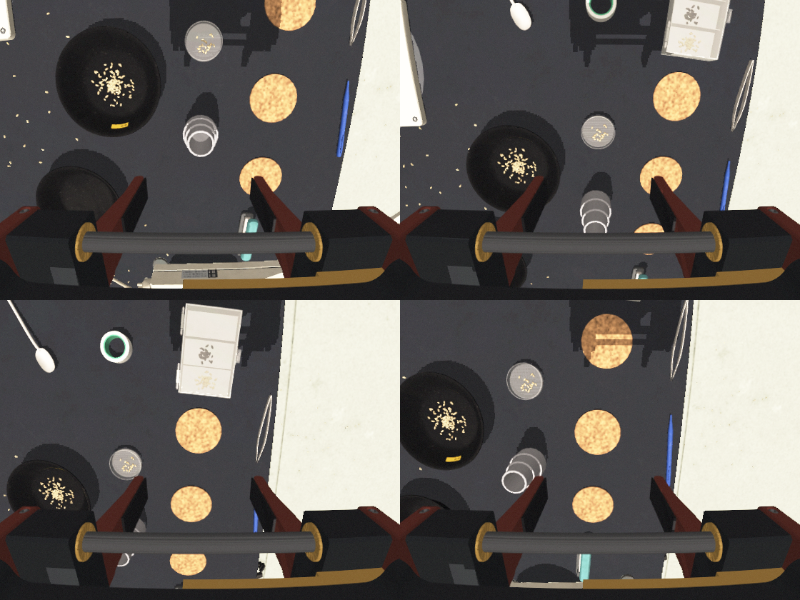

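View pics/w_nest.png

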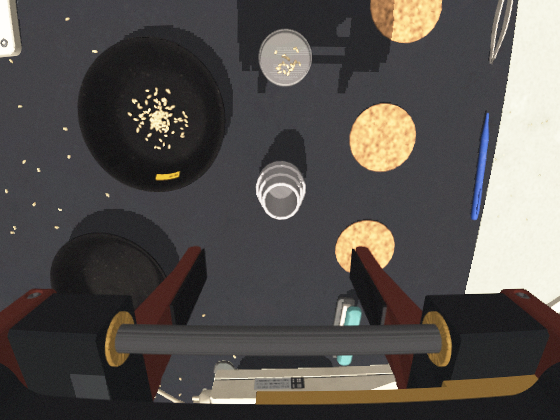

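The wrist view shows the nest with the narrow rim around (282,200) and the dish at (286,57). Pad centres repeat to about 0.5 mm, with radii of 42.0–42.4 mm. Next I fit the narrow rim and the dish.

```bash
cat >> h.py <<'E'
def bright(im,p,box,z,thr,dbg=None,rng=(0,1e9)):
    x0,y0,x1,y1=box; g=cv2.cvtColor(im,cv2.COLOR_BGR2GRAY)
    m=np.zeros_like(g); m[y0:y1,x0:x1]=(g[y0:y1,x0:x1]>thr)*255
    out=[]
    for c in cv2.findContours(m,cv2.RETR_LIST,cv2.CHAIN_APPROX_NONE)[0]:
        if len(c)<25: continue
        P=onz(p,c[:,0],z); ce,r=circ(P); res=np.std(np.hypot(*(P[:,:2]-ce).T)-r)
        out.append((ce.round(1),round(r,1),round(res,2),len(c)))
    if dbg:
        t=np.hstack([im[y0:y1,x0:x1],cv2.cvtColor(m[y0:y1,x0:x1],cv2.COLOR_GRAY2BGR)])
        cv2.imwrite("pics/"+dbg,cv2.resize(t,None,fx=5,fy=5,interpolation=cv2.INTER_NEAREST))
    return out
E
python3 - <<'E'
from h import *
p=viewer.camera_params("wrist")
def pose(pos):
    T=np.eye(4);T[:3,:3]=R.from_quat(down(-np.pi/2)).as_matrix();T[:3,3]=pos;p["pose"]=T@p["tool_from_camera"];return p
im=cv2.imread("pics/w_nest.png")
for thr in (120,150,180,205): print("nest",thr,bright(im,pose([424,-275,300]),(245,150,320,230),88,thr,f"n{thr}.png"))
im=cv2.imread("pics/w_dish.png")
for thr in (70,90,110): print("dish",thr,bright(im,pose([433,-124,300]),(240,145,315,230),12,thr,f"d{thr}.png"))
E
python3 -c "
import cv2,numpy as np
a=[cv2.imread(f'pics/{n}.png') for n in ('n150','n205','d90')]
print([x.shape for x in a]);w=min(x.shape[1] for x in a)
cv2.imwrite('pics/m2.png',cv2.resize(np.vstack([x[:,:w] for x in a]),(600,600)))"
```

```text
nest 120 [(array([ 428.2, -274.3]), np.float64(14.7), np.float64(3.42), 88), (array([ 427.7, -264.4]), np.float64(17.4), np.float64(2.73), 102), (array([ 427.2, -253.7]), np.float64(16.3), np.float64(3.02), 86), (array([ 427.5, -262.4]), np.float64(26.4), np.float64(1.64), 148)]
nest 150 [(array([ 427.9, -274.4]), np.float64(15.1), np.float64(3.21), 91), (array([ 427.8, -263.5]), np.float64(17.2), np.float64(3.28), 105), (array([ 427. , -254.2]), np.float64(17.2), np.float64(3.45), 99), (array([ 427.4, -262.5]), np.float64(26.1), np.float64(1.58), 146)]
nest 180 [(array([ 427.8, -272.4]), np.float64(17.0), np.float64(0.3), 91), (array([ 426.6, -266.7]), np.float64(22.3), np.float64(4.09), 211)]
nest 205 [(array([ 427.8, -272.5]), np.float64(17.2), np.float64(0.32), 94), (array([ 426.8, -267.1]), np.float64(22.0), np.float64(3.92), 207)]
dish 70 [(array([ 432.8, -121.9]), np.float64(30.6), np.float64(0.51), 144)]
dish 90 [(array([ 432.7, -121.9]), np.float64(30.2), np.float64(0.36), 133)]
dish 110 [(array([ 432. , -136.2]), np.float64(14.8), np.float64(1.96), 48), (array([ 432.7, -121.9]), np.float64(29.8), np.float64(0.41), 132)]
[(400, 750, 3), (400, 750, 3), (425, 750, 3)]
```

View pics/m2.png

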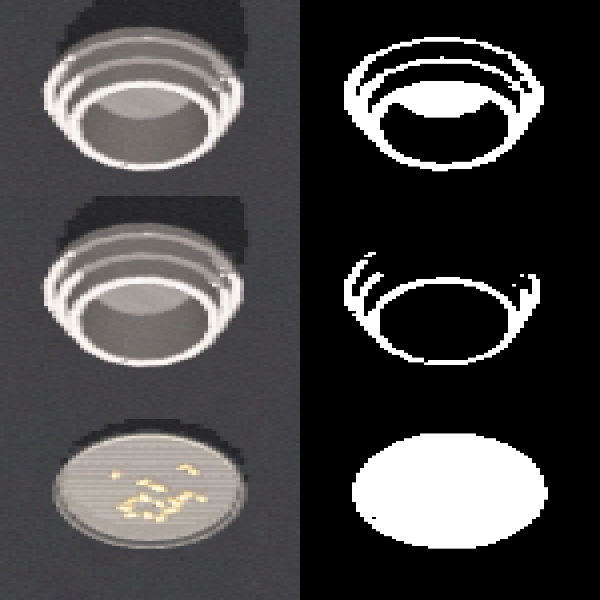

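The rim fits give inner radius 17.0–17.2 mm for the narrow cup (true 17) and 30 mm for the dish. I retake the nest directly overhead using the actual wrist pose.

```bash
python3 - <<'E'
from h import *
q=down(-np.pi/2)
env.reach([427.8,-272.5,280],q)
for k in range(3):
    env.hold(0.3); s=env.read_state(); print(s["tool_pos"],s["orientation"],s["force"])
im,p=shot("wrist","w_nest2.png")
c=proj(p,[[427.8,-272.5,88]])[0].astype(int); print(c)
print(bright(im,p,(c[0]-40,c[1]-60,c[0]+40,c[1]+40),88,190,"n2.png"))
E
```

```text
[ 428.57590626 -273.05707754  280.00363618] [7.07133587e-01 7.07079933e-01 5.02485901e-05 2.35701256e-04] [ 0.80922675  0.01238759 -0.74119497]
[ 427.81328052 -272.5730136   279.90285671] [ 7.07141335e-01  7.07072219e-01 -2.31972181e-05 -9.28778672e-05] [-0.57230283  0.14896304  0.03177065]
[ 427.79567558 -272.49653521  280.03373426] [7.07095208e-01 7.07118352e-01 4.06457140e-07 4.38393448e-05] [-0.53056733 -0.53305     0.17537325]
[276 209]
[(array([ 428.1, -272.1]), np.float64(17.0), np.float64(0.29), 97), (array([ 427.1, -265.8]), np.float64(22.2), np.float64(4.3), 227)]
```

View pics/n2.png

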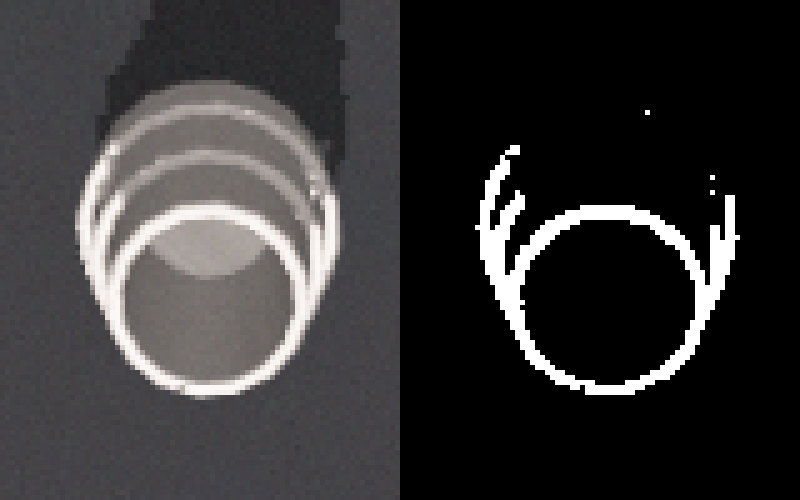

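```bash
python3 - <<'E'
from h import *
q=down(-np.pi/2)
X,Y=428.1,-272.1
env.move_l([X,Y,170],rate=120); env.hold(0.4)
print(env.move_l([X,Y,147],rate=40,f_stop=8)); env.hold(0.2)
set_gripper(30); env.hold(0.2)
s=env.read_state(); print(s["width"],s["tool_pos"],s["force"],s["time_s"])
env.move_l([X,Y,160],rate=20); env.move_l([X,Y,270],rate=80); env.hold(0.3)
s=env.read_state(); print(s["width"],s["tool_pos"],s["force"],s["time_s"])
im,p=shot("wrist","w_l1.png"); shot("scene","s_l1.png")
E
python3 -c "
import cv2,numpy as np
a=[cv2.imread(f'pics/{n}.png') for n in ('w_l1','s_l1')]
cv2.imwrite('pics/m3.png',cv2.resize(np.hstack(a),(800,300)))"
```

```text
False
37.879220983199275 [ 428.09154987 -272.08071072  146.96694597] [ 0.66487047 -0.0488874  -0.11793345] 12.1667
38.01854347813364 [ 428.06121851 -272.07864055  269.80089687] [ 0.82465024 -0.06629204 -0.84581969] 14.7917
```

View pics/m3.png

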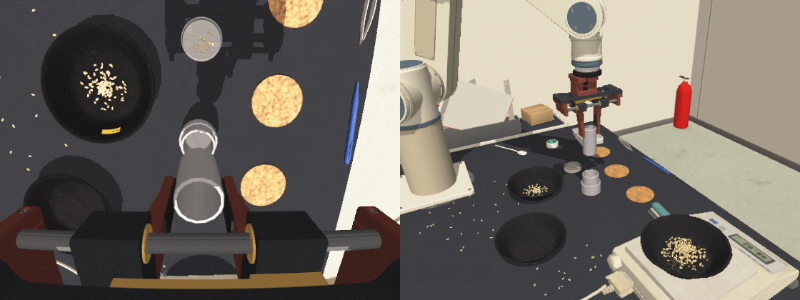

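The narrow cup is gripped and lifted alone; the other two stayed nested. Next I place it on the left pad.

```bash
cat >> h.py <<'E'
def place(x,y,zrel,up):
    env.move_l([x,y,env.read_state()["tool_pos"][2]],rate=200); env.hold(0.3)
    env.move_l([x,y,zrel+12],rate=100); env.hold(0.5)
    hit=env.move_l([x,y,zrel-3],rate=10,f_stop=6)
    s=env.read_state(); print("touch",hit,s["tool_pos"],s["force"])
    z=s["tool_pos"][2]
    set_gripper(88); env.hold(0.2)
    env.move_l([x,y,z+25],rate=60); env.move_l([x,y,up],rate=150); env.hold(0.5)
E
python3 - <<'E'
from h import *
place(571.1,-61.3,142,280)
im,p=shot("wrist","w_p1.png")
c=proj(p,[[571,-61,83]])[0].astype(int); print(c)
print(bright(im,p,(c[0]-50,c[1]-60,c[0]+50,c[1]+60),83,210,"n3.png"))
for a in pads(im,p,1500): print(a[:3])
print(env.read_state()["tool_pos"],env.read_state()["time_s"])
E
```

```text
touch True [571.09020314 -61.33512607 141.93744187] [-0.15010693  0.1053645   4.91168609]
[277 207]
[(array([571.1, -61.4]), np.float64(17.2), np.float64(0.29), 97), (array([597.1, -49.9]), np.float64(4.7), np.float64(1.75), 32), (array([546.2, -46. ]), np.float64(7.7), np.float64(3.1), 61), (array([575. , -50.4]), np.float64(24.2), np.float64(6.56), 271), (array([552.9, -25.9]), np.float64(6.5), np.float64(2.0), 69)]
(array([ 767.7, -243.8]), np.float64(256.4), (365, 387))
(array([ 556.2, -212.8]), np.float64(42.3), (267, 294))
(array([ 691.4, -293.3]), np.float64(142.2), (409, 309))
(array([ 431. , -279.8]), np.float64(123.0), (146, 310))
(array([571.1, -61.2]), np.float64(42.0), (278, 179))
[571.09757739 -61.29258586 279.88856368] 22.6667
```

View pics/n3.png

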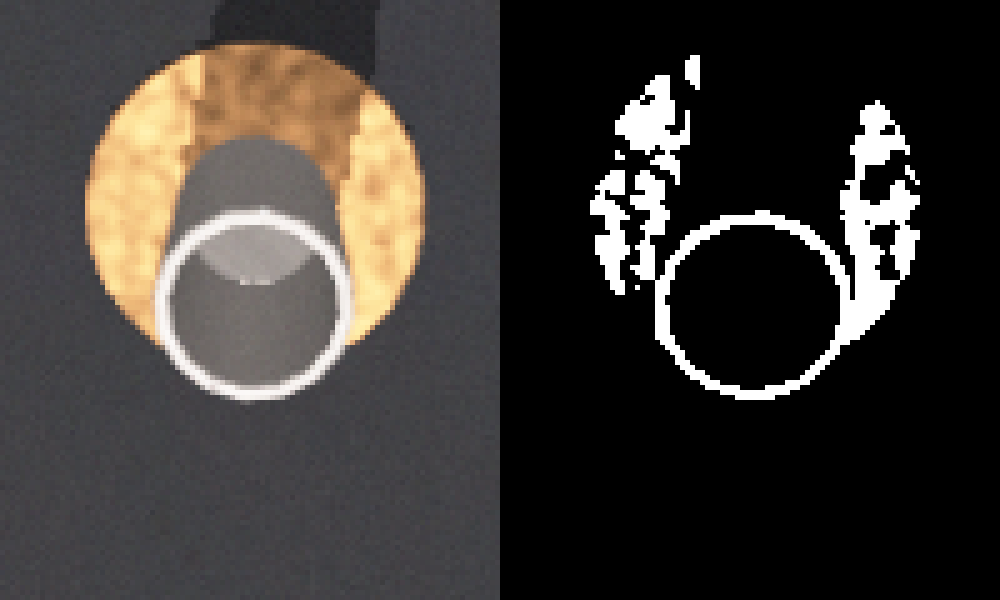

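View pics/w_p1.png

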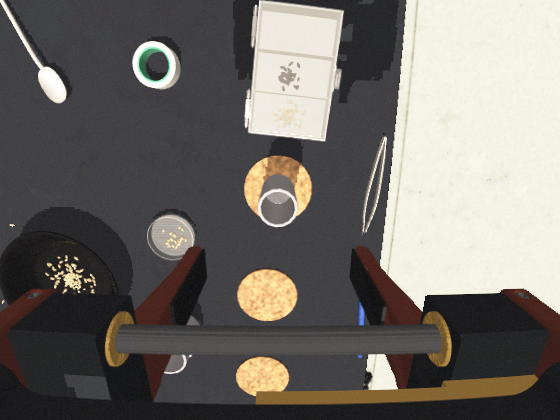

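The narrow cup stands on the left pad at (571.1,−61.4); the pad centre is at (571.1,−61.2). Middle cup next.

```bash
python3 - <<'E'
from h import *
q=down(-np.pi/2)
env.reach([428,-272,270],q); env.hold(0.6)
im,p=shot("wrist","w_nest3.png")
c=proj(p,[[428,-272,62]])[0].astype(int); print(c)
b=bright(im,p,(c[0]-45,c[1]-60,c[0]+45,c[1]+50),62,190,"n4.png"); print(b)
g=[x for x in b if abs(x[1]-22)<1 and x[2]<0.7]
X,Y=g[0][0]; assert np.hypot(X-428,Y+272)<6
env.move_l([X,Y,145],rate=150); env.hold(0.4)
print(env.move_l([X,Y,119],rate=40,f_stop=8)); env.hold(0.3)   # tips at 39, rim of wide 34
set_gripper(38); env.hold(0.2)
s=env.read_state(); print(s["width"],s["tool_pos"],s["force"],s["time_s"])
env.move_l([X,Y,132],rate=20); env.move_l([X,Y,270],rate=100); env.hold(0.3)
s=env.read_state(); print(s["width"],s["tool_pos"],s["force"],s["time_s"])
shot("wrist","w_l2.png"); shot("scene","s_l2.png")
E
python3 -c "
import cv2,numpy as np
a=[cv2.imread(f'pics/{n}.png') for n in ('w_l2','s_l2')]
cv2.imwrite('pics/m4.png',cv2.resize(np.hstack(a),(800,300)))"
```

```text
[276 204]
[(array([ 428. , -272.2]), np.float64(22.0), np.float64(0.35), 120), (array([ 427.5, -270.6]), np.float64(25.1), np.float64(1.96), 180)]
False
48.25054484657728 [ 427.98619888 -272.1773932   119.00480374] [-0.58618024  1.64734007 -0.67520954] 27.7
47.96045967114733 [ 427.92225437 -272.15983291  269.73746806] [ 0.26314075  0.21650791 -1.17942111] 30.3333
```

View pics/m4.png

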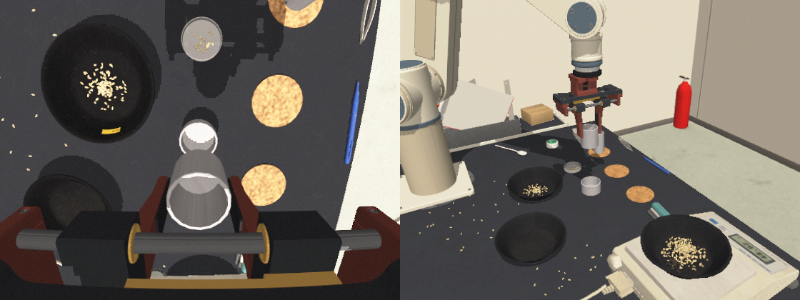

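The middle cup came out alone and the wide cup stayed on the table. I place the middle cup, then pick and place the wide cup.

```bash
python3 - <<'E'
from h import *
place(556.1,-213.2,118,270)
im,p=shot("wrist","w_p2.png")
c=proj(p,[[556,-213,61]])[0].astype(int)
print(bright(im,p,(c[0]-50,c[1]-60,c[0]+50,c[1]+60),61,215,"n5.png"))
for a in pads(im,p,1500)[-4:]: print(a[:3])
print(env.read_state()["time_s"])
q=down(-np.pi/2)
env.reach([428,-272,270],q); env.hold(0.6)
im,p=shot("wrist","w_nest4.png")
c=proj(p,[[428,-272,34]])[0].astype(int); print(c)
b=bright(im,p,(c[0]-45,c[1]-60,c[0]+45,c[1]+50),34,190,"n6.png"); print(b)
E
```

```text
touch True [ 556.07499978 -213.19782675  118.00435446] [-0.23995527  0.05657522  5.44041308]
[(array([ 527.5, -209.5]), np.float64(4.1), np.float64(1.52), 26), (array([ 584.6, -197.5]), np.float64(3.6), np.float64(1.32), 31), (array([ 556.8, -213.1]), np.float64(22.3), np.float64(0.33), 122), (array([ 557.4, -213. ]), np.float64(24.0), np.float64(1.02), 133), (array([ 535.5, -180. ]), np.float64(6.1), np.float64(1.83), 52)]
(array([ 685.2, -427.2]), np.float64(125.3), (409, 309))
(array([ 440.4, -436.2]), np.float64(138.0), (145, 310))
(array([ 556.1, -213.3]), np.float64(42.1), (277, 179))
(array([571.1, -61.7]), np.float64(41.9), (289, 64))
37.8583
[276 197]
[(array([ 427.9, -272.4]), np.float64(26.2), np.float64(6.63), 290)]
```

View pics/n6.png

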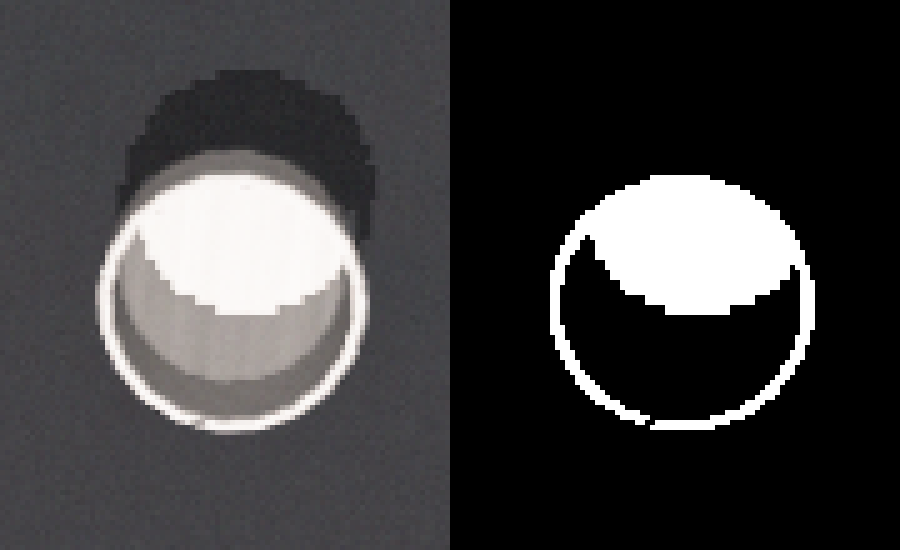

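View pics/w_p2.png

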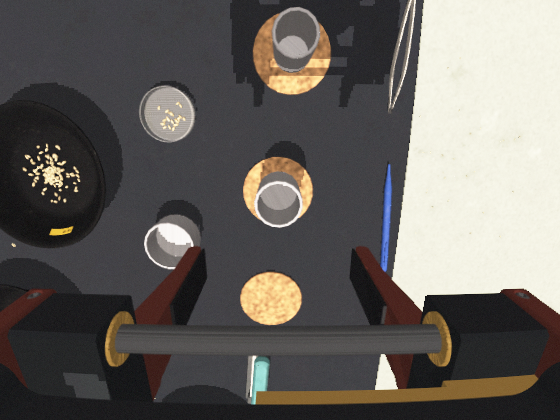

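The middle cup is within 0.7 mm of its pad centre. The wide cup's rim ring is clear; it has a small gap, so I fit the convex hull instead.

```bash
python3 - <<'E'
from h import *
im,p=shot("wrist"); g=cv2.cvtColor(im,cv2.COLOR_BGR2GRAY)
m=np.zeros_like(g); m[137:247,231:321]=(g[137:247,231:321]>190)*255
pts=np.argwhere(m)[:,::-1]; hull=cv2.convexHull(pts.astype(np.int32))[:,0]
ce,r=circ(onz(p,hull,34)); print(ce,r)
assert abs(r-30)<1.2 and np.hypot(*(ce-[428,-272]))<5
X,Y=ce
env.move_l([X,Y,120],rate=150); env.hold(0.4)
print(env.move_l([X,Y,87],rate=40,f_stop=8)); env.hold(0.3)
set_gripper(48); env.hold(0.2)
s=env.read_state(); print(s["width"],s["tool_pos"],s["force"],s["time_s"])
env.move_l([X,Y,100],rate=30); env.move_l([X,Y,200],rate=100); env.hold(0.3)
s=env.read_state(); print(s["width"],s["force"],s["time_s"])
shot("wrist","w_l3.png")
place(546.7,-363.6,90,270)
im,p=shot("wrist","w_p3.png"); g=cv2.cvtColor(im,cv2.COLOR_BGR2GRAY)
c=proj(p,[[546.7,-363.6,37]])[0].astype(int)
print(bright(im,p,(c[0]-50,c[1]-60,c[0]+50,c[1]+60),37,220,"n7.png"))
for a in pads(im,p,1500)[-4:]: print(a[:3])
print(env.read_state()["time_s"])
E
```

```text
[ 428.00560547 -271.87802036] 29.246386689499516
False
58.75150064807577 [ 427.97399716 -271.85171785   87.00016855] [-0.7346069  -0.06933467  0.61432864] 42.7667
58.63884962824622 [ 0.22046747 -0.4923382  -1.72114504] 44.8
touch True [ 546.68839863 -363.5886482    90.00013158] [-0.00795369  0.38029394  4.96658197]
[(array([ 546.9, -364.4]), np.float64(26.6), np.float64(6.66), 313)]
(array([ 754.6, -423.5]), np.float64(327.6), (406, 392))
(array([ 667.6, -585.1]), np.float64(134.5), (409, 310))
(array([ 402.8, -567.3]), np.float64(113.0), (146, 309))
(array([ 556.2, -213.7]), np.float64(41.9), (284, 67))
51.9417
```

View pics/n7.png

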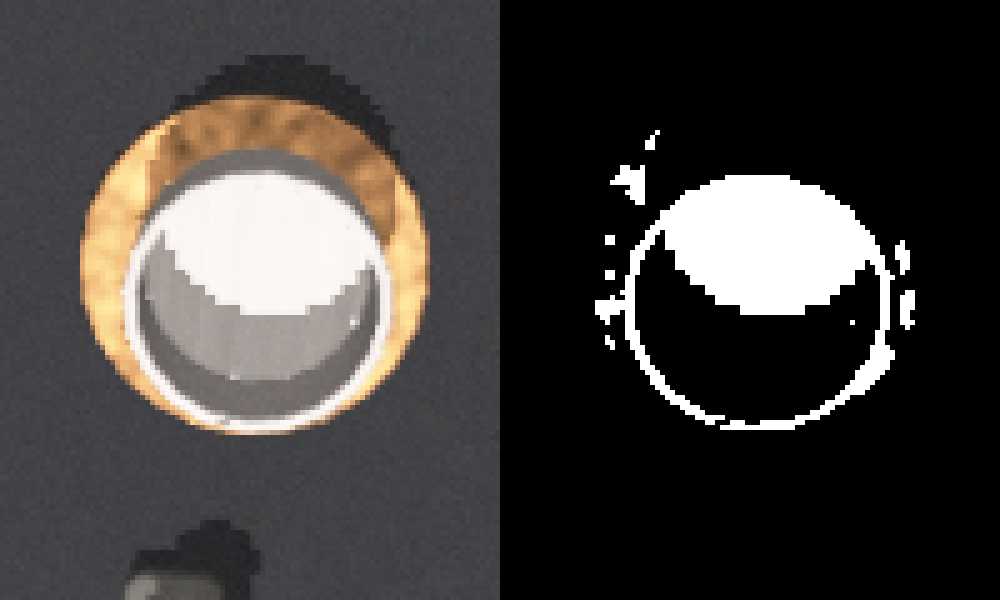

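View pics/w_p3.png

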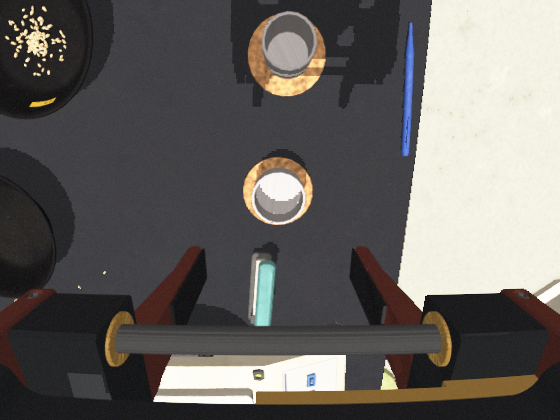

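The wide cup sits centred in its pad ring to about 0.5 mm by pixel edges. Dish next.

```bash
python3 - <<'E'
from h import *
q=down(-np.pi/2)
env.move_l([432.7,-121.9,270],rate=220) if False else env.reach([432.7,-121.9,270],q); env.hold(0.6)
im,p=shot("wrist","w_dish2.png")
c=proj(p,[[432.7,-121.9,12]])[0].astype(int)
b=bright(im,p,(c[0]-45,c[1]-50,c[0]+45,c[1]+50),12,90,"d2.png"); print(b)
g=[x for x in b if abs(x[1]-30)<1 and x[2]<0.7]
X,Y=g[0][0]; assert np.hypot(X-432.7,Y+121.9)<4
env.move_l([X,Y,110],rate=150); env.hold(0.4)
print(env.move_l([X,Y,83],rate=30,f_stop=6)); env.hold(0.4)
set_gripper(50); env.hold(0.2)
s=env.read_state(); print(s["width"],s["tool_pos"],s["force"],s["time_s"])
env.move_l([X,Y,95],rate=20); env.move_l([X,Y,200],rate=80); env.hold(0.4)
s=env.read_state(); print(s["width"],s["force"],s["time_s"])
shot("wrist","w_l4.png"); shot("scene","s_l4.png")
E
python3 -c "
import cv2,numpy as np
a=[cv2.imread(f'pics/{n}.png') for n in ('w_l4','s_l4')]
a[1]=cv2.resize(a[1][80:290,140:420],(560,420))
cv2.imwrite('pics/m5.png',cv2.resize(np.hstack(a),(800,300)))"
```

```text
[(array([ 433.1, -123.1]), np.float64(30.2), np.float64(0.36), 144)]
False
58.13850850397431 [ 433.0715796  -123.09536128   82.97614956] [-1.0395078   0.67088351 -0.36781757] 57.475
58.17890640851987 [ 0.34361841 -0.04912126  0.10829467] 60.0833
```

View pics/m5.png

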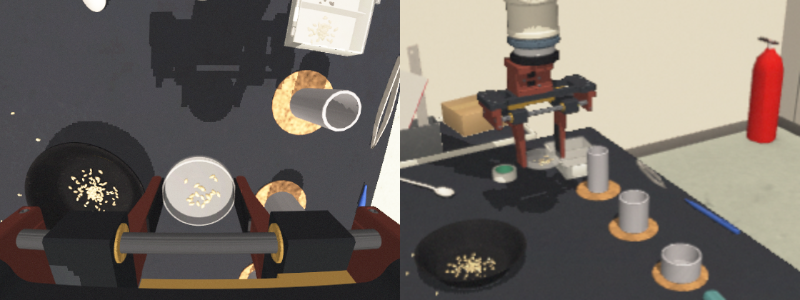

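The dish is held level with its seeds inside, and all three cups are in place. I set the dish on the middle cup.

```bash
python3 - <<'E'
from h import *
x,y=556.5,-213.2
env.move_l([x,y,200],rate=120); env.hold(0.4)
env.move_l([x,y,152],rate=50); env.hold(0.5)
hit=env.move_l([x,y,142.5],rate=8,f_stop=3)
s=env.read_state(); print(hit,s["tool_pos"],s["force"],s["width"])
z=s["tool_pos"][2]
set_gripper(88); env.hold(0.3)
env.move_l([x,y,z+25],rate=50); env.move_l([x,y,270],rate=120); env.hold(0.5)
im,p=shot("wrist","w_p4.png"); shot("scene","s_p4.png"); shot("top","t_p4.png")
c=proj(p,[[x,y,73]])[0].astype(int); print(c)
for t in (120,140,160): print(bright(im,p,(c[0]-50,c[1]-55,c[0]+50,c[1]+45),73,t,"d4.png"))
print(env.read_state()["time_s"])
E
python3 -c "
import cv2,numpy as np
a=[cv2.imread(f'pics/{n}.png') for n in ('w_p4','s_p4','t_p4')]
a[1]=cv2.resize(a[1][160:300,200:387],(560,420));a[2]=cv2.resize(a[2][150:290,150:337],(560,420))
d=cv2.resize(cv2.imread('pics/d4.png'),(560,420))
cv2.imwrite('pics/m6.png',cv2.resize(np.vstack([np.hstack(a[:2]),np.hstack([a[2],d])]),(800,600)))"
```

```text
True [ 556.46952027 -213.19581319  143.96583907] [-0.53211686  0.11154801  3.9440552 ] 58.181485080289804
[277 208]
[(array([ 557.4, -213.9]), np.float64(27.2), np.float64(1.88), 143), (array([ 556.8, -188.3]), np.float64(12.9), np.float64(3.29), 82), (array([ 556.4, -203.5]), np.float64(36.3), np.float64(2.87), 264)]
[(array([ 555.4, -215.1]), np.float64(27.0), np.float64(0.31), 45), (array([ 556.2, -206.6]), np.float64(32.0), np.float64(4.36), 332), (array([ 549.1, -172.1]), np.float64(5.1), np.float64(1.56), 45)]
[(array([ 555.8, -204.7]), np.float64(31.2), np.float64(4.87), 241)]
67.7917
```

View pics/m6.png

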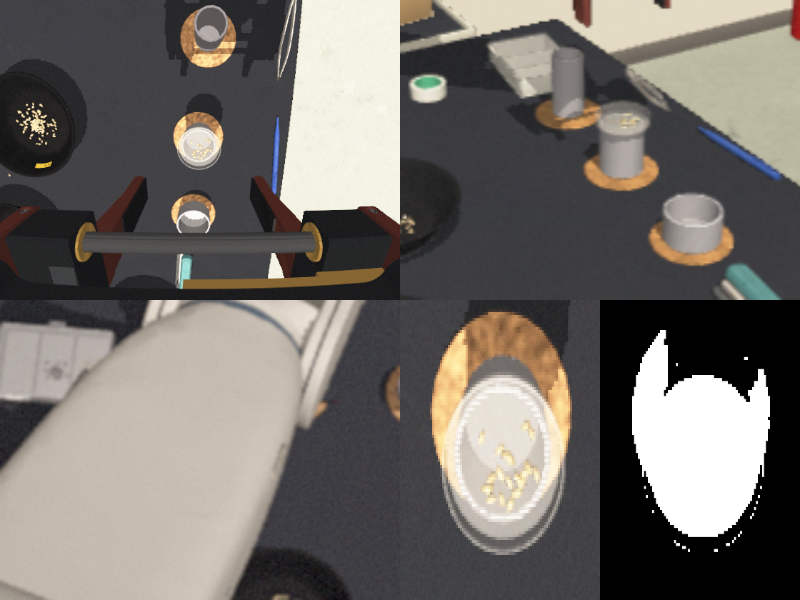

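The dish seated at TCP z = 143.97 against 144 expected, and it looks level and concentric; the dish and cup rings have column centres at 503 and 502. I retract the arm for a last check of the y direction and the top view.

```bash
python3 - <<'E'
from h import *
im,p=shot("wrist")
x0,y0=227,150
cv2.imwrite("pics/fin_w.png",cv2.resize(im[150:255,227:327],(600,630)[:2] if False else (570,598),interpolation=cv2.INTER_CUBIC))
for r in range(224,244): print(r, im[r,273:282].mean(axis=(0,1)).round(), onz(p,[(277,r)],73)[0][:2].round(1), onz(p,[(277,r)],61)[0][:2].round(1))
env.reach([240,579,300],down(-np.pi/2+1.1)) if False else env.move_joints([1.167,0.423,1.63,0,1.089,-0.019]); env.hold(0.5)
im,p=shot("top","t_fin.png")
cv2.imwrite("pics/t_finc.png",cv2.resize(im[150:290,140:420],(800,400),interpolation=cv2.INTER_CUBIC))
print(onz(p,[(170,240)],18)); print(env.read_state()["time_s"])
E
```

```text
224 224.0 [ 556.4 -229.7] [ 556.3 -234.1]
225 247.0 [ 556.4 -230.8] [ 556.3 -235.2]
226 222.0 [ 556.4 -231.9] [ 556.3 -236.3]
227 190.0 [ 556.4 -232.9] [ 556.3 -237.4]
228 185.0 [ 556.4 -234. ] [ 556.3 -238.5]
229 186.0 [ 556.4 -235.1] [ 556.3 -239.6]
230 185.0 [ 556.3 -236.1] [ 556.3 -240.7]
231 179.0 [ 556.3 -237.2] [ 556.3 -241.9]
232 139.0 [ 556.3 -238.3] [ 556.3 -243. ]
233 95.0 [ 556.3 -239.4] [ 556.3 -244.1]
234 96.0 [ 556.3 -240.4] [ 556.3 -245.2]
235 109.0 [ 556.3 -241.5] [ 556.3 -246.4]
236 147.0 [ 556.3 -242.6] [ 556.3 -247.5]
237 125.0 [ 556.3 -243.7] [ 556.3 -248.6]
238 68.0 [ 556.3 -244.8] [ 556.3 -249.8]
239 67.0 [ 556.3 -245.9] [ 556.3 -250.9]
240 68.0 [ 556.3 -247. ] [ 556.3 -252. ]
241 68.0 [ 556.3 -248.1] [ 556.3 -253.2]
242 67.0 [ 556.3 -249.2] [ 556.3 -254.3]
243 67.0 [ 556.3 -250.3] [ 556.3 -255.5]
[[436.34008716  76.38285418  18.        ]]
71.3917
```

View pics/t_finc.png

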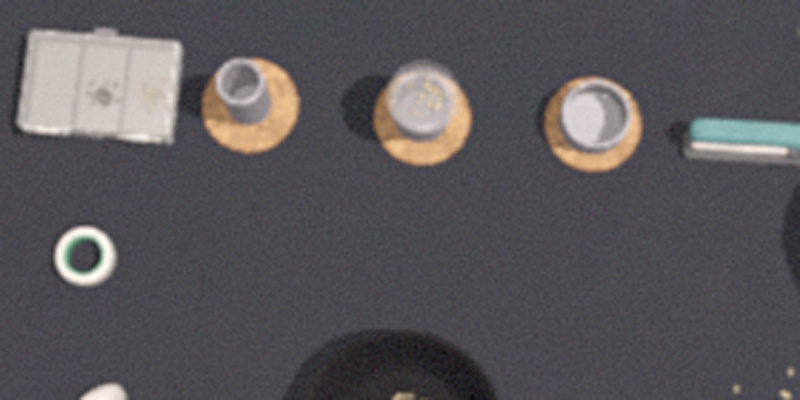

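View pics/fin_w.png

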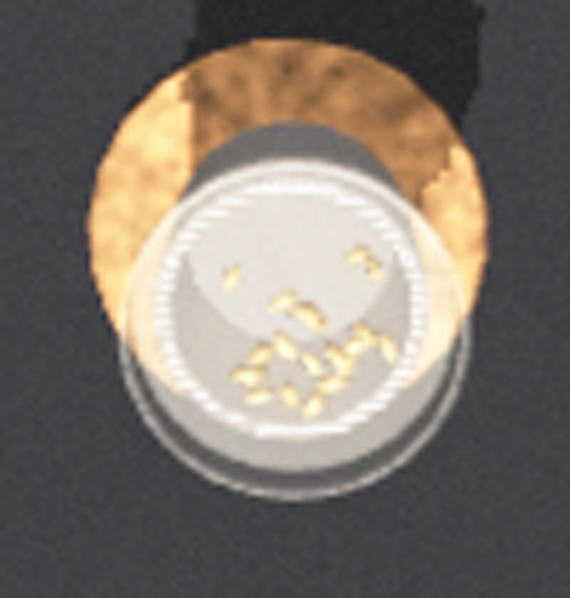

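The dish edge gives a centre at y of about −213.5, against about −213 for the cup, so they agree within about 1 mm. The tape has not moved. I hand the job in.

```bash
python3 - <<'E'
from h import *
workorder.sign_off(); print(env.read_state()["time_s"])
E
```

```text
the job is handed in; nothing more can be done
the job is handed in; nothing more can be done
```

The cups are apart and upright on their pads: narrow on the left pad next to the compartment box, middle on the centre pad, wide on the right pad. The seed dish sits right way up on the middle cup, and I signed the job off at about 71 s with the arm clear of everything.

| Item | Offset from target | How measured |
|---|---|---|
| Narrow cup | about 0.2 mm from pad centre | wrist camera fit |
| Middle cup | about 0.7 mm from pad centre | wrist camera fit |
| Wide cup | about 0.5 mm from pad centre | read by eye from image edges |
| Dish | about 1 mm from cup centre | image edges; seated at the expected height (143.97 against 144 mm) |

The dish stayed level with its seeds in it, and the tape roll is where it started in the final top view.

- **Checks that failed:** the automatic rim fit gave no clean circle for the wide cup or for the dish after placing. Glare inside the wide cup and the pad showing behind the clear dish spoiled it. I used edge readings for those two instead.
- **Forces:** I only read the wrist force at chosen moments, and it was at most about 5.5 N, at the touch-downs.

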